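# Click the tall hub onto the band dispenser's spindle

## Task

Make the band dispenser ready: take the taller of the two bare aluminium hubs, slide it flange down over the upright steel spindle and press it past the sprung balls until it clicks and its flange sits fully home on the spindle's shoulder, then let go of it. Leave the short hub where it stands.

Things in the scene. Friction and masses are not known exactly. Their poses are not given: they have to be found in the camera images.
- hub_tall: Taller aluminium hub: flanged tube 60 mm tall, starts standing on its flange. Flange 50 mm across, 8 mm thick, at the bottom; tube above it 36 mm across (grip it there; fingertips may bear on the flange). Open right through: mouth in the flange 22 mm wide, bore above it 29 mm. About 0.12 kg. Origin: centre of its underside, z up its axis. It and the short hub may stand in either's place.
- hub_short: Short aluminium hub, the same flange, tube and bore but only 34 mm tall; not wanted. Origin: centre of its underside, z up.
- spindle: Upright spindle fixed to the table; origin: centre of its underside, z up. Dark foot 70 mm across, 12 mm thick; column with a shoulder 44 mm across, flat top 40 mm above the table. Above it a bright steel post 18 mm across, straight up to 66 mm, then tapering to a 6 mm wide tip 82 mm above the table.
- spindle_seat (a point): Centre of the shoulder's top, on the spindle's axis, z up; a seated hub's underside centre comes here. Three sprung balls stand out of the post 14 mm above it, spanning 27 mm: a hub just set down stops on them, underside about 19 mm above the seat. 10 to 15 N straight down pushes its flange past; then they spring out above the flange and hold it down.
Things that resemble listed ones, but are neither listed nor needed, are in the scene too. Leave any red or turquoise look-alike of the hub_tall alone.

How it is judged:
By the outcome, as a careful person would: the job done as asked, in the order asked, and still so for the second after the job is handed in, with the robot touching nothing.
It also fails if it takes over 38 s, if anything falls off the work surface, if the arm or the gripper's body presses on something with over 40 N, if the wrist force passes 120 N, or if a joint passes its speed limit or range.

## Robot

A 6-joint arm with a two-finger parallel gripper is mounted at the origin on a cart in front of the work surface, level with it; the furniture and walls round the work are solid. World frame = base frame: x ahead of the robot, y to its left, z up, the work surface at z = 0. Lengths are in m, angles in rad, forces in N, time in s.
With the tool pointing down it reaches from about 0.375 to 0.975 m from the base axis. Payload 3.8 kg.
Tool frame: the origin (TCP) lies at the centre of the arm's flange, where the gripper is bolted on; the fingertips stand 166 mm ahead of it and the grasp point (between the pads) lies 147 mm ahead of it; z points along the fingers, y is the line along which they close (so a half turn about z gives the same grasp; the last joint's range is limited). The gripper opens to 88 mm and grips with 3 to 60 N. Pads are 18 mm wide; open, the fingers measure 123 mm over their backs; the gripper's body (75 mm by 187 mm) begins 45 mm behind the grasp point.
Start: joints at [1.145, 0.264, 1.604, -0, 1.274, -0.037], TCP at [0.256, 0.625, 0.405] pointing down, gripper open.
Joint ranges: [-2.63, 2.63], [-0.94, 2.18], [0.31, 2.57], [-1.31, 4.45], [0, 2.66], [-2.55, 2.55]. Speed limits (rad/s): [2.57, 2.57, 3.14, 3.14, 3.14, 3.14].

## Interface

Orientations are given as a unit quaternion [x, y, z, w].
In Python, from cell import env, imaging gives the robot as it stands.
- The arm moves only by the tool jog_arm, never from a script. Its argument "plan" is a list of rows, each a list of 7 numbers: the shift along the world's x, y, z in cm, then the turn, a rotation vector about the world's x, y, z in rad, then the closure, from 0 (fully open) to 1 (shut). In form: [[tx, ty, tz, rx, ry, rz, fingers], ...]. A call has 1 to 5 rows; each row shifts and turns the commanded pose from where the row before left it; what a row does not reach is not made up. A row lasts 1/12 s, in which the tool goes at most 41.7 mm and 7.16 degrees, less where a joint would pass 70% of its speed; a pose out of reach is approached as far as the arm can. A call is refused whole if a number of a shift passes 4.17 or a number of a turn 0.125, either way. A call with a gripper value outside its range is refused whole. The fingers move at their own pace and stop on an object; "grip_force" is the grip in N (left out, the last holds). Time passes only in rows, so rows that do not move let the fingers close. It gives the time, the measured TCP pose, the force, the opening and the grip force at its end, in the units of the state.
- env.read_state(): the state, without advancing time (a new reading comes with each control period).
- imaging.get_image(name): name is "scene" or "top" or "wrist"; returns (picture, depth): 480x640x3 uint8, red, green, blue; 480x640 float32, m along the optical axis (not along the pixel's ray), 0 where there is no reading.
- imaging.camera_model(name): a dict with "K" (3x3 intrinsics, pixels), "cam_to_world" (4x4, takes a point from camera to world coordinates); the wrist camera has in their place "hand_eye" (4x4, takes a point from camera to tool coordinates, whose origin is the TCP and whose axes are the flange's). Camera axes: x right, y down, z forward; pixel columns grow to the right and rows downward; lengths in m; the calibration is good to about 2 mm. A picture is of the moment at which its call begins: read the wrist's pose just before it. camera_model takes no time and is no camera call.
- env.hand_in(): hands the job in; it is judged then, once.
Trained networks look in the newest picture that a camera, given by its name, has taken for a name from the list of things; names that differ only in an ending like _2 or _b are one class to them, and where a whole thing is asked for, a point or a joint stands for the part that bears it (a point fixed in the world has none). Each returns a list of dicts, best first, with "confidence" (0 to 1); they miss things now and then, are a little off and sometimes report something else, mostly with a low value. They report only what shows in the picture. A call takes as long as a camera call. They do not tell look-alikes from the thing itself.
- imaging.boxes_of(camera, target): "point" ([column, row] in pixels, amid what is visible of it).
- imaging.trace(camera, target): "pixels" (480x640 bool, what is visible of it) and "point" ([column, row] in pixels, amid what is visible of it).
The state is a dict: "time_s": time; "joint_positions": joint angles; "joint_vel": joint speeds; "joint_torque": joint torques, N m; "position": TCP position; "tool_rot": TCP orientation; "force": force on the tool from outside, world axes, zero at the start; "wrist_torque": the same for the moment, N m; "finger_gap": finger opening in m; "finger_force": force on a finger pad.
Only numpy, scipy, OpenCV 4.12 (cv2) and the standard library are available. Lean on these libraries where they do the work, as an engineer would, in place of code of your own. Each camera call takes 0.05 s, during which the arm holds its last target. There are 200 camera calls.

## Working session

There is one attempt and no reset: what is moved stays moved. The work goes in short steps, Python scripts to look and compute and a tool call to move; the robot and the scene stay as the last step left them, time stands still between calls to the robot, and variables do not carry over. Pictures are saved under pics/ and viewed, at most 10 in all, crops included, and the job is handed in when it is done.

Besides the shell and the picture viewer there is one more tool, called as name([rows], argument=value, ...), one row to a line, values as JSON. jog_arm: Moves the arm, as the interface text tells. Its arguments: {"type":"object","properties":{"plan":{"type":"array"},"grip_force":{"type":"number"}},"required":["plan"]}

```bash
ls; mkdir -p pics; cat > h.py <<'E'
import numpy as np, cv2
from cell import env, imaging
from scipy.spatial.transform import Rotation as R
def cw(cam, st=None):
    m=imaging.camera_model(cam); K=np.array(m["K"])
    if "cam_to_world" in m: return K,np.array(m["cam_to_world"])
    T=np.eye(4); T[:3,:3]=R.from_quat(st["tool_rot"]).as_matrix(); T[:3,3]=st["position"]
    return K,T@np.array(m["hand_eye"])
def cloud(cam, depth, mask, st=None):
    K,T=cw(cam,st); v,u=np.nonzero(mask&(depth>0)); d=depth[v,u]
    p=np.c_[(u-K[0,2])/K[0,0]*d,(v-K[1,2])/K[1,1]*d,d]
    return p@T[:3,:3].T+T[:3,3]
E
python3 - <<'E'
from h import *
ims=[]
for c in("scene","top"):
    im,d=imaging.get_image(c); cv2.imwrite(f"pics/{c}0.png",im[:,:,::-1])
    for t in("hub_tall","hub_short","spindle"):
        for r in imaging.trace(c,t):
            p=cloud(c,d,r["pixels"])
            print(c,t,round(r["confidence"],2),np.round(r["point"]),r["pixels"].sum(),np.round(np.median(p,0),3) if len(p) else None, np.round(np.percentile(p,[2,98],axis=0),3).tolist() if len(p) else "")
s=env.read_state();print(s["time_s"],s["position"],s["tool_rot"])
E
```

```text
pics
scene hub_tall 0.94 [367. 235.] 881 [ 0.421 -0.286  0.029] [[0.401, -0.389, -0.001], [0.466, -0.275, 0.059]]
scene hub_tall 0.74 [342. 214.] 708 [ 0.491 -0.342  0.031] [[0.474, -0.373, 0.001], [0.514, -0.332, 0.059]]
scene hub_short 0.75 [293. 235.] 557 [ 0.55  -0.247  0.018] [[0.532, -0.275, 0.001], [0.573, -0.235, 0.033]]
scene spindle 0.84 [272. 291.] 1718 [ 0.501 -0.08   0.013] [[0.474, -0.119, -0.001], [0.538, -0.056, 0.075]]
top hub_tall 0.94 [316. 267.] 613 [ 0.47  -0.197  0.009] [[0.447, -0.22, -0.0], [0.493, -0.174, 0.063]]
top hub_tall 0.79 [379. 281.] 595 [ 0.427 -0.296  0.011] [[0.403, -0.315, 0.003], [0.448, -0.276, 0.063]]
top hub_tall 0.57 [409. 240.] 679 [ 0.497 -0.351  0.014] [[0.475, -0.371, 0.0], [0.52, -0.331, 0.063]]
top hub_short 0.7 [356. 213.] 540 [ 0.556 -0.257  0.01 ] [[0.534, -0.279, 0.004], [0.578, -0.235, 0.037]]
top spindle 0.59 [253. 242.] 1400 [ 0.508 -0.092  0.015] [[0.479, -0.121, 0.008], [0.541, -0.058, 0.079]]
0.4 [0.25585684 0.6245783  0.40453556] [ 1.93198637e-01  9.81159653e-01 -1.40341633e-04 -3.97517159e-05]
```

```bash
python3 - <<'E'
import cv2,numpy as np
a=cv2.imread("pics/scene0.png");b=cv2.imread("pics/top0.png")
a=cv2.resize(a[160:360,200:460],(780,600));b=cv2.resize(b[150:330,200:460],(780,540))
cv2.imwrite("pics/sc1.png",a);cv2.imwrite("pics/tc1.png",b)
E
```

```text
(no output)
```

View pics/scene0.png

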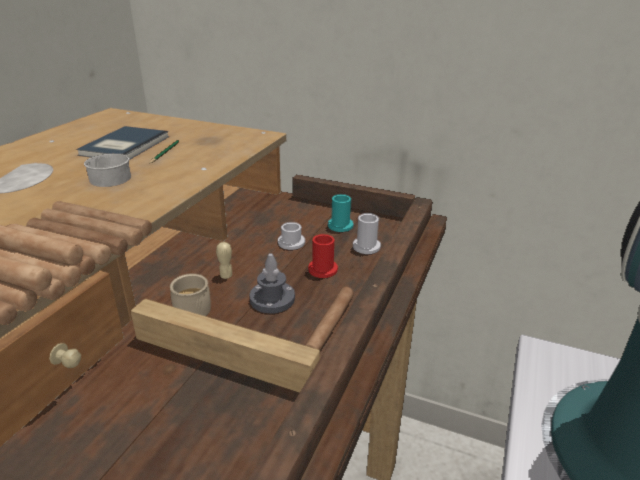

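View pics/tc1.png

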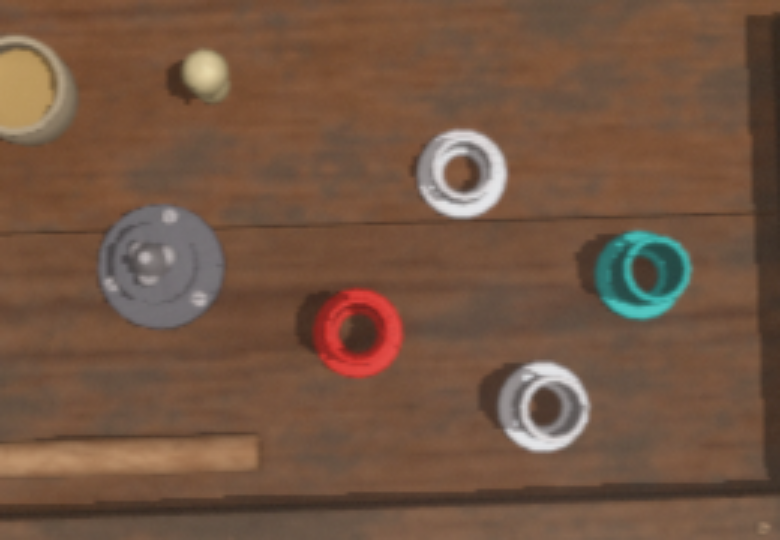

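View pics/sc1.png

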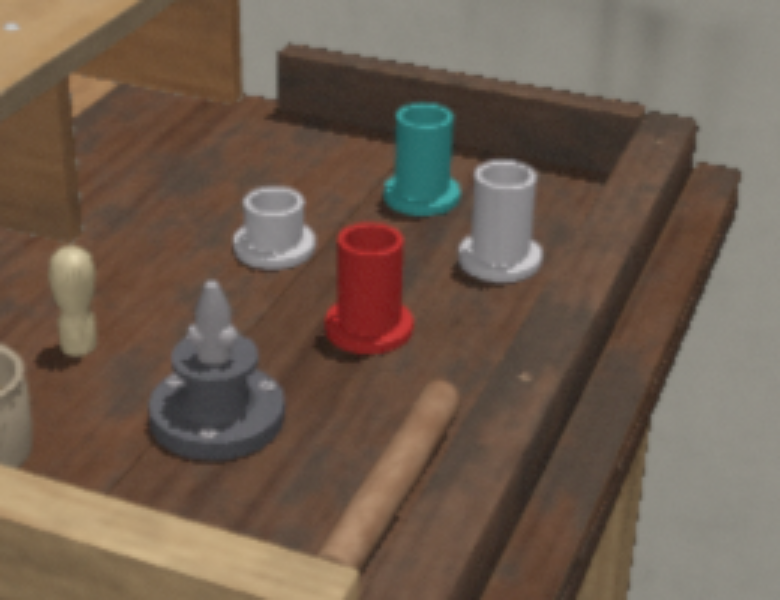

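The two bare hubs are the whitish ones: the short one at (355,213) and the tall one at (379,283) in the top view. The red one at (319,260) and the turquoise one at (413,240) are look-alikes. The spindle is at (253,240). Next I check obstacle heights along the way.

```bash
python3 - <<'E'
from h import *
im,d=imaging.get_image("top");im2,d2=imaging.get_image("scene")
K,T=cw("top")
P=cloud("top",d,d>0); S=cloud("scene",d2,d2>0); Q=np.r_[P,S]
print("x cols",np.arange(.2,.95,.05).round(2))
for y in np.arange(.75,-.55,-.05):
    row=[]
    for x in np.arange(.2,.95,.05):
        m=(abs(Q[:,0]-x)<.025)&(abs(Q[:,1]-y)<.025); row.append(int(100*Q[m,2].max()) if m.any() else -99)
    print(round(y,2),row)
r=[r for r in imaging.trace("scene","spindle")][0]
# top-slice centres
def ring(P,c,lo,hi,rad=.05):
    m=(np.hypot(*(P[:,:2]-c).T)<rad)&(P[:,2]>lo)&(P[:,2]<hi); q=P[m]
    return len(q),q.mean(0).round(4),((q.min(0)+q.max(0))/2).round(4)
for n,C in(("top",P),("scene",S)):
    print(n,"hub rim",ring(C,[.424,-.296],.052,.068),"flange",ring(C,[.424,-.296],.005,.015))
    print(n,"sp foot",ring(C,[.508,-.09],.006,.02),"shoulder",ring(C,[.508,-.09],.035,.046),"tip",ring(C,[.508,-.09],.07,.09))
E
```

```text
x cols [0.2  0.25 0.3  0.35 0.4  0.45 0.5  0.55 0.6  0.65 0.7  0.75 0.8  0.85
 0.9 ]
0.75 [-73, -99, -99, -99, -99, -99, -99, -99, -99, -99, -99, -99, -99, -99, -99]
0.7 [-73, -99, -99, -99, -99, -99, -99, -99, -99, -99, -99, -99, -99, -99, -99]
0.65 [-73, -99, -99, -99, -99, -99, -99, -99, -99, -99, -99, -99, -99, -99, -99]
0.6 [-73, -99, -99, -99, -99, -99, -99, -99, -99, -99, -99, -99, -99, -99, -99]
0.55 [-73, -99, -99, -99, -99, -99, -99, -99, -99, -99, -99, -99, -99, -99, -99]
0.5 [-73, -99, -99, -99, -99, -99, -99, -99, -99, -99, -99, -99, -99, -99, -99]
0.45 [-73, -99, -99, -99, -99, -99, -99, -99, -99, -99, -99, -99, -99, -99, -99]
0.4 [-73, -99, -99, -99, -99, -99, -99, -99, -99, -99, -99, -99, -99, -99, -99]
0.35 [-73, -99, -99, -99, 0, 0, 0, 0, 0, 0, 0, -99, -99, -99, -99]
0.3 [-73, -99, 1, 5, 4, 0, 0, 0, 0, 0, 0, -99, -99, -99, -99]
0.25 [-73, -99, 1, 5, 4, 0, 0, 0, 0, 16, 16, 16, 18, 18, -99]
0.2 [-73, -99, 2, 5, 4, 0, 0, 0, 6, 18, 18, 18, 19, 19, -99]
0.15 [-73, -99, 1, 4, 4, 0, 0, 0, 6, 18, 18, 18, 18, 14, -99]
0.1 [-73, -99, 1, 5, 4, 0, 0, 0, 0, 18, 18, 18, 18, 14, -
[... 930 characters left out ...]
99]))
top sp foot (802, array([ 0.508 , -0.0916,  0.0127]), array([ 0.5099, -0.0906,  0.0119])) shoulder (417, array([ 0.5095, -0.0897,  0.0411]), array([ 0.5102, -0.0886,  0.0408])) tip (71, array([ 0.5093, -0.0896,  0.0772]), array([ 0.5097, -0.0885,  0.0774]))
scene hub rim (172, array([ 0.423 , -0.2976,  0.0564]), array([ 0.4229, -0.2997,  0.0564])) flange (184, array([ 0.4196, -0.2878,  0.0085]), array([ 0.4233, -0.2952,  0.01  ]))
scene sp foot (788, array([ 0.5014, -0.0787,  0.0117]), array([ 0.5069, -0.0878,  0.013 ])) shoulder (340, array([ 0.5039, -0.0834,  0.0393]), array([ 0.5073, -0.0886,  0.0406])) tip (66, array([ 0.506 , -0.0869,  0.0753]), array([ 0.5069, -0.0871,  0.0759]))
```

jog_arm([
  [1.6,-3.7,0,0,0,0.04,0.3],
  [1.6,-3.7,0,0,0,0.04,0.3],
  [1.6,-3.7,0,0,0,0.04,0.3],
  [1.6,-3.7,0,0,0,0.04,0.3],
  [1.6,-3.7,0,0,0,0.04,0.3],
], grip_force=20)

```text
time_s: 0.97
position: [0.3361, 0.438, 0.4048]
tool_rot: [0.093, 0.996, 0.0, 0.0]
force: [1.5, 0.3, 0.3]
finger_gap: 0.0619
finger_force: 0.0
```

jog_arm([
  [1.6,-3.7,0,0,0,0.04,0.3],
  [1.6,-3.7,0,0,0,0.04,0.3],
  [1.6,-3.7,0,0,0,0.04,0.3],
  [1.6,-3.7,0,0,0,0.04,0.3],
  [1.6,-3.7,0,0,0,0.03,0.3],
])

```text
time_s: 1.38
position: [0.4161, 0.2528, 0.4051]
tool_rot: [-0.002, 1.0, 0.0, 0.001]
force: [-0.1, 1.0, 0.7]
finger_gap: 0.0614
finger_force: 0.0
```

jog_arm([
  [0.5,-3.9,0,0,0,0,0.3],
  [0.5,-3.9,0,0,0,0,0.3],
  [0,-3.9,0,0,0,0,0.3],
  [0,-3.9,0,0,0,0,0.3],
  [0,-3.9,0,0,0,0,0.3],
])

```text
time_s: 1.8
position: [0.4254, 0.0578, 0.4051]
tool_rot: [-0.001, 1.0, 0.0, 0.001]
force: [1.3, -0.1, 0.1]
finger_gap: 0.0617
finger_force: 0.0
```

jog_arm([
  [0,-3.9,0,0,0,0,0.3],
  [0,-3.9,0,0,0,0,0.3],
  [0,-3.9,0,0,0,0,0.3],
  [0,-3.9,0,0,0,0,0.3],
  [0,-2.0,0,0,0,0,0.3],
])

```text
time_s: 2.22
position: [0.4254, -0.1197, 0.4053]
tool_rot: [0.001, 1.0, -0.001, 0.001]
force: [0.6, 0.4, -1.5]
finger_gap: 0.0616
finger_force: 0.0
```

```bash
cat > w.py <<'E'
from h import *
import sys
st=env.read_state(); im,d=imaging.get_image("wrist"); cv2.imwrite(f"pics/{sys.argv[1]}.png",im[:,:,::-1])
print("tcp",np.round(st["position"],4),"t",st["time_s"],"he",np.round(imaging.camera_model("wrist")["hand_eye"],3).tolist() if len(sys.argv)>3 else "")
P=cloud("wrist",d,d>0,st)
def ring(c,lo,hi,rad):
    m=(np.hypot(*(P[:,:2]-c).T)<rad)&(P[:,2]>lo)&(P[:,2]<hi); q=P[m]
    if len(q)<20: return len(q)
    # circle fit on hull -> outer edge
    h=cv2.convexHull((q[:,:2]*1e4).astype(np.float32))[:,0]; (x,y),r=cv2.minEnclosingCircle(h)
    return len(q),q.mean(0).round(4).tolist(),"circ",round(x/1e4,4),round(y/1e4,4),round(r/1e4,4)
for t in sys.argv[2].split(","):
    for r in imaging.boxes_of("wrist",t):
        print(t,round(r["confidence"],2),np.round(r["point"]))
print("rim",ring([.425,-.298],.055,.068,.04),"flange",ring([.425,-.298],.004,.014,.04))
print("foot",ring([.5095,-.089],.008,.018,.05),"shoulder",ring([.5095,-.089],.036,.046,.04),"tip",ring([.5095,-.089],.074,.09,.04))
E
python3 w.py w1 hub_tall,spindle x
```

```text
tcp [ 0.4254 -0.1197  0.4053] t 2.2167 he [[0.001, -0.954, -0.299, 0.078], [1.0, 0.001, -0.0, 0.0], [0.001, -0.299, 0.954, 0.021], [0.0, 0.0, 0.0, 1.0]]
hub_tall 0.84 [106. 193.]
hub_tall 0.83 [ 56. 272.]
hub_tall 0.74 [232. 239.]
spindle 0.77 [352. 276.]
rim (765, [0.4239, -0.2988, 0.0584], 'circ', 0.4242, -0.2992, 0.0183) flange (1008, [0.4199, -0.2905, 0.0075], 'circ', 0.4241, -0.2989, 0.0249)
foot (2177, [0.4965, -0.0917, 0.0113], 'circ', 0.5081, -0.0896, 0.035) shoulder (1203, [0.503, -0.0902, 0.039], 'circ', 0.5082, -0.0898, 0.0222) tip (145, [0.5066, -0.0899, 0.0781], 'circ', 0.5074, -0.0902, 0.0058)
```

jog_arm([
  [0,-3.6,0,0,0,0,0.3],
  [0,-3.6,0,0,0,0,0.3],
  [-0.1,-3.6,0,0,0,0,0.3],
  [0,-3.6,0,0,0,0,0.3],
  [0,-3.5,0,0,0,0,0.3],
])

```text
time_s: 2.78
position: [0.4253, -0.2954, 0.4049]
tool_rot: [-0.002, 1.0, 0.0, 0.0]
force: [-0.4, 0.0, -0.1]
finger_gap: 0.0617
finger_force: 0.0
```

jog_arm([
  [0,0,-3.5,0,0,0,0.3],
  [0,0,-3.5,0,0,0,0.3],
  [0,0,-3.0,0,0,0,0.3],
  [0,0,-2.0,0,0,0,0.3],
  [0,0,0,0,0,0,0.3],
])

```text
time_s: 3.2
position: [0.4234, -0.2925, 0.2795]
tool_rot: [-0.001, 1.0, 0.003, -0.004]
force: [-0.1, 0.6, 0.6]
finger_gap: 0.0617
finger_force: 0.0
```

```bash
python3 w.py w2 hub_tall
```

```text
tcp [ 0.4234 -0.2925  0.2795] t 3.2 he 
hub_tall 0.75 [240. 346.]
hub_tall 0.64 [302. 250.]
hub_tall 0.63 [480. 299.]
rim (1554, [0.4238, -0.2995, 0.0585], 'circ', 0.4243, -0.2993, 0.018) flange (2114, [0.4174, -0.2989, 0.0073], 'circ', 0.4241, -0.2996, 0.0249)
foot (760, [0.4802, -0.0966, 0.0105], 'circ', 0.4836, -0.0989, 0.0182) shoulder 0 tip 0
```

View pics/w2.png

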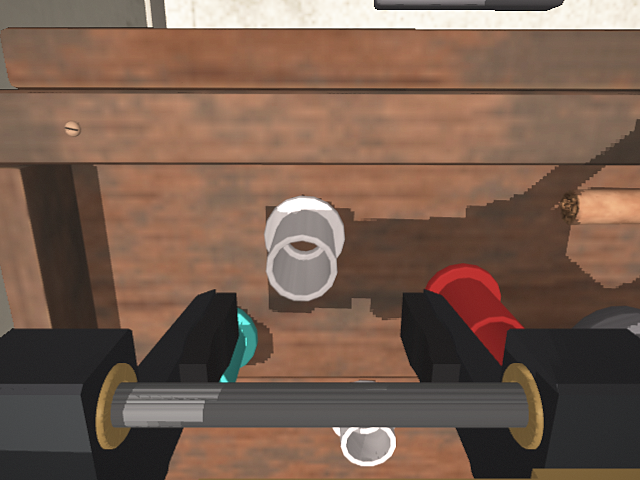

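The picture shows the bare tall hub at (303,250) between the fingers, with red and turquoise clear on either side. I check the pose before going down.

```bash
cat > s.py <<'E'
from h import *
s=env.read_state(); q=R.from_quat(s["tool_rot"])
print(s["time_s"],np.round(s["joint_positions"],3),np.round(s["joint_vel"],3),np.round(s["position"],4),"rotfix",np.round((R.from_quat([0,1,0,0])*q.inv()).as_rotvec(),4),"F",np.round(s["force"],1),"gap",s["finger_gap"])
g=np.array(s["position"])+q.apply([0,0,.147]);print("grasp pt",g.round(4))
E
python3 s.py
```

```text
3.3 [-0.653  0.076  2.058  0.     1.009 -2.227] [-0.004 -0.029 -0.044 -0.001 -0.002 -0.004] [ 0.4253 -0.2941  0.2844] rotfix [-0.0014 -0.0013 -0.0027] F [ 1.4 -0.1  0.3] gap 0.061782456382605565
grasp pt [ 0.4251 -0.2939  0.1374]
```

jog_arm([
  [-0.1,-0.5,-2.5,0,0,0,0.3],
  [0,0,-3.0,0,0,0,0.3],
  [0,0,-2.0,0,0,0,0.3],
  [0,0,-1.0,0,0,0,0.3],
  [0,0,0,0,0,0,0.3],
])

```text
time_s: 3.72
position: [0.424, -0.2998, 0.1993]
tool_rot: [-0.001, 1.0, 0.001, -0.001]
force: [-0.5, 0.8, 0.3]
finger_gap: 0.0616
finger_force: 0.0
```

```bash
python3 s.py; python3 w.py w3 hub_tall; python3 s.py
```

```text
3.7167 [-0.663  0.196  2.109  0.     0.838 -2.236] [-0.004 -0.029 -0.028 -0.002  0.03  -0.001] [ 0.424  -0.2998  0.1993] rotfix [-0.001  -0.0011 -0.0019] F [-0.5  0.8  0.3] gap 0.06163107620850322
grasp pt [ 0.4239 -0.2996  0.0523]
tcp [ 0.424  -0.2998  0.1993] t 3.7167 he 
hub_tall 0.84 [504. 340.]
hub_tall 0.72 [318. 308.]
rim (4923, [0.4186, -0.2976, 0.0594], 'circ', 0.4153, -0.2981, 0.0388) flange (3709, [0.4142, -0.2994, 0.0075], 'circ', 0.4243, -0.2996, 0.025)
foot 0 shoulder 0 tip 0
3.8167 [-0.664  0.194  2.107  0.     0.839 -2.236] [-0.003 -0.016 -0.013 -0.001 -0.005 -0.   ] [ 0.425  -0.3007  0.2014] rotfix [ 0.0015  0.002  -0.0018] F [0.8 0.7 0.3] gap 0.06152439529533112
grasp pt [ 0.4253 -0.3009  0.0544]
```

jog_arm([
  [0,0,-1.5,0,0,0,0.3],
  [0,0.05,-0.9,0,0,0,0.3],
  [0,0,0,0,0,0,0.3],
  [0,0,0,0,0,0,0.7],
  [0,0,0,0,0,0,0.7],
], grip_force=25)

```text
time_s: 4.23
position: [0.4243, -0.3002, 0.1766]
tool_rot: [-0.001, 1.0, -0.0, 0.0]
force: [0.1, 0.6, -0.2]
finger_gap: 0.0506
finger_force: 0.0
```

jog_arm([
  [0,0,0,0,0,0,0.8],
  [0,0,0,0,0,0,0.8],
  [0,0,0,0,0,0,0.8],
  [0,0,0,0,0,0,0.8],
], grip_force=25)

```text
time_s: 4.57
position: [0.4242, -0.3001, 0.1764]
tool_rot: [-0.001, 1.0, -0.0, 0.0]
force: [-0.7, 0.7, 5.2]
finger_gap: 0.0359
finger_force: 25.0
```

```bash
python3 s.py
```

```text
4.5667 [-0.664  0.232  2.12   0.     0.789 -2.236] [-0.     0.001 -0.     0.001  0.001 -0.   ] [ 0.4242 -0.3001  0.1764] rotfix [ 0.0006  0.0009 -0.001 ] F [-0.7  0.7  5.2] gap 0.035894681017114696
grasp pt [ 0.4243 -0.3002  0.0294]
```

jog_arm([
  [0,0,1.0,0,0,0,0.8],
  [0,0,2.5,0,0,0,0.8],
  [0,0,3.0,0,0,0,0.8],
  [0,0,3.0,0,0,0,0.8],
  [0,0,1.8,0,0,0,0.8],
])

```text
time_s: 4.98
position: [0.4243, -0.3003, 0.2921]
tool_rot: [-0.001, 1.0, -0.001, 0.001]
force: [0.5, 0.1, -0.7]
finger_gap: 0.0358
finger_force: 25.0
```

jog_arm([
  [0.9,2.2,0,0,0,0,0.8],
  [1.2,3.0,0,0,0,0,0.8],
  [1.2,3.0,0,0,0,0,0.8],
  [1.2,3.0,0,0,0,0,0.8],
  [1.2,3.0,0,0,0,0,0.8],
])

```text
time_s: 5.4
position: [0.4808, -0.1566, 0.2891]
tool_rot: [-0.0, 1.0, -0.0, -0.0]
force: [0.1, -0.3, -1.9]
finger_gap: 0.0357
finger_force: 25.0
```

jog_arm([
  [1.2,3.0,0,0,0,0,0.8],
  [0.9,2.2,0,0,0,0,0.8],
  [0.5,1.3,0,0,0,0,0.8],
  [0,0,0,0,0,0,0.8],
  [0,0,0,0,0,0,0.8],
])

```text
time_s: 5.82
position: [0.5068, -0.0922, 0.2888]
tool_rot: [-0.002, 1.0, -0.0, -0.0]
force: [-0.8, -0.8, -1.7]
finger_gap: 0.0359
finger_force: 25.0
```

```bash
python3 s.py; python3 w.py w4 hub_tall,spindle; python3 s.py
python3 - <<'E'
from h import *
im,d=imaging.get_image("scene"); cv2.imwrite("pics/s4.png",im[:,:,::-1][120:360,180:500])
a=cv2.imread("pics/w4.png"); b=cv2.resize(im[:,:,::-1][160:360,180:446],(480,360)); cv2.imwrite("pics/v4.png",np.vstack([cv2.resize(a,(320,240)),cv2.resize(b,(320,240))]) if 0 else np.hstack([cv2.resize(a,(400,300)),cv2.resize(b,(400,300))]))
E
```

```text
5.8167 [-0.228  0.067  2.059 -0.     1.016 -1.802] [-0.031 -0.001  0.004 -0.005 -0.002 -0.004] [ 0.5068 -0.0922  0.2888] rotfix [ 0.0003 -0.0005 -0.0033] F [-0.8 -0.8 -1.7] gap 0.03591995592836276
grasp pt [ 0.5067 -0.0923  0.1418]
tcp [ 0.5068 -0.0922  0.2888] t 5.8167 he 
hub_tall 0.95 [316. 331.]
hub_tall 0.78 [132. 169.]
spindle 0.92 [324. 219.]
rim 0 flange 0
foot (4410, [0.4947, -0.0898, 0.0112], 'circ', 0.5083, -0.0898, 0.0348) shoulder (2236, [0.4991, -0.0894, 0.0391], 'circ', 0.5082, -0.0895, 0.0219) tip 0
5.9667 [-0.231  0.067  2.059 -0.     1.016 -1.802] [-0.009  0.002 -0.001  0.003 -0.003  0.004] [ 0.5065 -0.0936  0.2887] rotfix [ 0.0003 -0.0004 -0.0004] F [ 0.2  0.  -0.2] gap 0.0359910157488354
grasp pt [ 0.5064 -0.0936  0.1417]
```

View pics/v4.png

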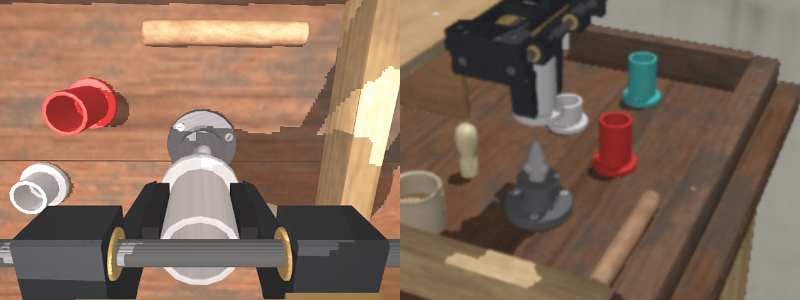

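The hub hangs upright in the gripper above the spindle, with the foot at about (200,140) in the left view. I measure the held hub in the wrist view against the spindle.

```bash
python3 - <<'E'
from h import *
st=env.read_state(); im,d=imaging.get_image("wrist")
P=cloud("wrist",d,d>0,st); print(np.round(st["position"],4))
hub=[r for r in imaging.trace("wrist","hub_tall") if abs(r["point"][0]-316)<50][0]
H=cloud("wrist",d,hub["pixels"],st)
c=st["position"][:2]
H=H[np.hypot(*(H[:,:2]-c).T)<.035]
from scipy.optimize import least_squares
for lo,hi in((.124,.135),(.135,.15),(.15,.165)):
    q=H[(H[:,2]>lo)&(H[:,2]<hi)]; f=least_squares(lambda p:np.hypot(q[:,0]-p[0],q[:,1]-p[1])-.018,c,loss="soft_l1",f_scale=.001)
    print(lo,len(q),f.x.round(4),np.sqrt(np.mean(f.fun**2)).round(4))
print("z",np.percentile(H[:,2],[1,99]).round(4))
q=H[(H[:,2]>.108)&(H[:,2]<.1195)]; print("flange",len(q),q.min(0).round(4),q.max(0).round(4))
def ring(c,lo,hi,rad):
    q=P[(np.hypot(*(P[:,:2]-c).T)<rad)&(P[:,2]>lo)&(P[:,2]<hi)]
    (x,y),r=cv2.minEnclosingCircle((q[:,:2]*1e4).astype(np.float32)); return round(x/1e4,4),round(y/1e4,4),round(r/1e4,4)
print(ring([.508,-.09],.008,.018,.05),ring([.508,-.09],.036,.046,.04))
E
python3 s.py
```

```text
[ 0.5065 -0.0937  0.2887]
0.124 1554 [ 0.5065 -0.0935] 0.0019
0.135 3169 [ 0.5062 -0.0934] 0.0021
0.15 2896 [ 0.5071 -0.0935] 0.0009
z [0.1154 0.172 ]
flange 2137 [ 0.4814 -0.116   0.1121] [ 0.5049 -0.07    0.1195]
(0.5082, -0.0897, 0.0349) (0.5079, -0.0896, 0.0218)
6.1167 [-0.231  0.067  2.059 -0.     1.016 -1.802] [ 0.002  0.002 -0.002  0.001 -0.001  0.002] [ 0.5066 -0.0937  0.2887] rotfix [ 0.0001 -0.0002  0.0003] F [-0.6  0.  -1.6] gap 0.03593987826779774
grasp pt [ 0.5065 -0.0938  0.1417]
```

jog_arm([
  [0.17,0.38,0,0,0,0,0.8],
  [0,0,-1.2,0,0,0,0.8],
  [0,0,-1.2,0,0,0,0.8],
  [0,0,0,0,0,0,0.8],
  [0,0,0,0,0,0,0.8],
])

```text
time_s: 6.53
position: [0.5076, -0.0889, 0.2627]
tool_rot: [-0.001, 1.0, 0.0, -0.002]
force: [0.2, -0.7, -1.4]
finger_gap: 0.036
finger_force: 25.0
```

```bash
python3 s.py
```

```text
6.5333 [-0.222  0.1    2.078 -0.     0.968 -1.794] [-0.    -0.016 -0.022  0.001  0.003  0.001] [ 0.5076 -0.0889  0.2627] rotfix [-0.0008 -0.0039 -0.0012] F [ 0.2 -0.7 -1.4] gap 0.035986075153887756
grasp pt [ 0.507  -0.0888  0.1157]
```

jog_arm([
  [0,0,0,0,0,0,0.8],
  [0,0,-0.6,0,0,0,0.8],
  [0,0,-0.7,0,0,0,0.8],
  [0,0,-0.7,0,0,0,0.8],
  [0,0,0,0,0,0,0.8],
])

```text
time_s: 6.95
position: [0.5077, -0.0889, 0.2429]
tool_rot: [-0.001, 1.0, 0.0, -0.001]
force: [-0.7, 0.7, -1.5]
finger_gap: 0.0359
finger_force: 25.0
```

```bash
python3 s.py
```

```text
6.95 [-0.222  0.126  2.092  0.     0.926 -1.794] [ 0.    -0.011 -0.009 -0.001  0.025 -0.   ] [ 0.5077 -0.0889  0.2429] rotfix [-0.0007 -0.0029 -0.0012] F [-0.7  0.7 -1.5] gap 0.03592496177596586
grasp pt [ 0.5073 -0.0888  0.0959]
```

jog_arm([
  [0.05,-0.08,0,0,0,0,0.8],
  [0,0,-0.4,0,0,0,0.8],
  [0,0,-0.4,0,0,0,0.8],
  [0,0,0,0,0,0,0.8],
], grip_force=40)

```text
time_s: 7.28
position: [0.5088, -0.0898, 0.236]
tool_rot: [-0.001, 1.0, 0.0, -0.001]
force: [-0.7, 0.3, -1.2]
finger_gap: 0.0356
finger_force: 40.0
```

```bash
python3 s.py
```

```text
7.2833 [-0.223  0.137  2.094  0.     0.911 -1.795] [-0.002 -0.005 -0.001 -0.     0.015  0.001] [ 0.5088 -0.0898  0.236 ] rotfix [-0.0002 -0.001  -0.0012] F [-0.7  0.3 -1.2] gap 0.03559827024178535
grasp pt [ 0.5086 -0.0898  0.089 ]
```

jog_arm([
  [0,0,-0.3,0,0,0,0.8],
  [0,0,-0.3,0,0,0,0.8],
  [0,0,-0.2,0,0,0,0.8],
  [0,0,0,0,0,0,0.8],
])

```text
time_s: 7.62
position: [0.5093, -0.09, 0.2296]
tool_rot: [-0.001, 1.0, -0.0, 0.0]
force: [-2.1, -0.3, 0.6]
finger_gap: 0.0357
finger_force: 40.0
```

jog_arm([
  [0,0,-0.2,0,0,0,0.8],
  [0,0,-0.2,0,0,0,0.8],
  [0,0,-0.2,0,0,0,0.8],
  [0,0,0,0,0,0,0.8],
])

```text
time_s: 7.95
position: [0.5087, -0.0899, 0.2213]
tool_rot: [-0.001, 1.0, -0.0, -0.0]
force: [1.7, -1.1, -9.1]
finger_gap: 0.0355
finger_force: 40.0
```

```bash
python3 s.py
```

```text
7.95 [-0.223  0.158  2.104 -0.     0.88  -1.795] [0.002 0.007 0.005 0.001 0.    0.001] [ 0.5087 -0.0899  0.2213] rotfix [ 0.     -0.0003 -0.0012] F [ 1.7 -1.1 -9.1] gap 0.03551480958506165
grasp pt [ 0.5087 -0.0899  0.0743]
```

jog_arm([
  [0,0,-0.2,0,0,0,0.8],
  [0,0,-0.2,0,0,0,0.8],
  [0,0,-0.1,0,0,0,0.8],
  [0,0,0,0,0,0,0.8],
])

```text
time_s: 8.28
position: [0.5092, -0.0899, 0.2175]
tool_rot: [-0.001, 1.0, 0.0, -0.0]
force: [0.1, -0.4, -1.5]
finger_gap: 0.0352
finger_force: 40.0
```

jog_arm([
  [0,0,-0.1,0,0,0,0.8],
  [0,0,0,0,0,0,0.8],
  [0,0,0,0,0,0,0.8],
])

```text
time_s: 8.53
position: [0.5092, -0.0899, 0.2169]
tool_rot: [-0.001, 1.0, -0.0, 0.0]
force: [-0.8, -1.3, -1.8]
finger_gap: 0.0351
finger_force: 40.0
```

```bash
python3 s.py
```

```text
8.5333 [-0.223  0.165  2.105  0.     0.871 -1.795] [-0.    -0.002 -0.002 -0.    -0.001  0.   ] [ 0.5092 -0.0899  0.2169] rotfix [ 0.0001  0.0005 -0.0013] F [-0.8 -1.3 -1.8] gap 0.035103007273001224
grasp pt [ 0.5093 -0.0899  0.0699]
```

jog_arm([
  [0,0,-0.1,0,0,0,0.8],
  [0,0,-0.1,0,0,0,0.8],
  [0,0,0,0,0,0,0.8],
])

```text
time_s: 8.78
position: [0.5095, -0.09, 0.2164]
tool_rot: [-0.001, 1.0, -0.0, 0.0]
force: [-4.9, 0.9, 9.8]
finger_gap: 0.0351
finger_force: 40.0
```

jog_arm([
  [0,0,-0.1,0,0,0,0.8],
  [0,0,0,0,0,0,0.8],
  [0,0,0,0,0,0,0.8],
])

```text
time_s: 9.03
position: [0.5095, -0.0899, 0.2163]
tool_rot: [-0.001, 1.0, -0.0, 0.0]
force: [-7.1, 1.6, 16.7]
finger_gap: 0.0355
finger_force: 40.0
```

Contact comes at TCP z 0.2163, against 0.2164 expected for fully home. I relax, open and withdraw.

jog_arm([
  [0,0,0.2,0,0,0,0.8],
  [0,0,0,0,0,0,0.3],
  [0,0,0,0,0,0,0.3],
  [0,0,0,0,0,0,0.3],
  [0,0,0,0,0,0,0.3],
])

```text
time_s: 9.45
position: [0.5091, -0.0899, 0.2154]
tool_rot: [-0.001, 1.0, 0.0, -0.0]
force: [-0.3, -0.3, 0.7]
finger_gap: 0.0597
finger_force: 0.0
```

jog_arm([
  [0,0,1.0,0,0,0,0.3],
  [0,0,2.5,0,0,0,0.3],
  [0,0,3.0,0,0,0,0.3],
  [0,0,3.0,0,0,0,0.3],
  [0,0,2.5,0,0,0,0.3],
])

```text
time_s: 9.87
position: [0.5093, -0.0899, 0.3383]
tool_rot: [-0.001, 1.0, -0.0, 0.001]
force: [0.6, 0.3, -0.2]
finger_gap: 0.062
finger_force: 0.0
```

```bash
python3 s.py; python3 - <<'E'
from h import *
st=env.read_state(); im,d=imaging.get_image("wrist"); i2,d2=imaging.get_image("scene")
for n,dd in(("wrist",d),("scene",d2)):
    P=cloud(n,dd,dd>0,st)
    q=P[np.hypot(*(P[:,:2]-[.508,-.09]).T)<.027]
    print(n,"top z",np.percentile(q[(q[:,2]<.13),2],[90,97,99.5]).round(4))
    h,e=np.histogram(q[:,2],np.arange(.03,.13,.004)); print(dict(zip(e.round(3).tolist(),h.tolist())))
a=cv2.resize(im[:,:,::-1],(400,300));b=cv2.resize(i2[:,:,::-1][160:360,180:446],(400,300));cv2.imwrite("pics/v5.png",np.hstack([a,b]))
E
```

```text
9.8667 [-0.223  0.017  2.011 -0.     1.112 -1.795] [ 0.001 -0.301 -0.285 -0.002  0.576 -0.   ] [ 0.5093 -0.0899  0.3383] rotfix [ 0.0004  0.0015 -0.0012] F [ 0.6  0.3 -0.2] gap 0.062009303396519395
grasp pt [ 0.5095 -0.09    0.1913]
wrist top z [0.0987 0.0995 0.1001]
{0.03: 0, 0.034: 0, 0.038: 23, 0.042: 248, 0.046: 1274, 0.05: 161, 0.054: 230, 0.058: 191, 0.062: 191, 0.066: 249, 0.07: 314, 0.074: 326, 0.078: 374, 0.082: 239, 0.086: 255, 0.09: 268, 0.094: 356, 0.098: 1025, 0.102: 0, 0.106: 0, 0.11: 0, 0.114: 0, 0.118: 0, 0.122: 0}
scene top z [0.0949 0.099  0.0998]
{0.03: 5, 0.034: 38, 0.038: 37, 0.042: 81, 0.046: 201, 0.05: 55, 0.054: 61, 0.058: 53, 0.062: 55, 0.066: 55, 0.07: 57, 0.074: 60, 0.078: 48, 0.082: 83, 0.086: 97, 0.09: 101, 0.094: 114, 0.098: 95, 0.102: 0, 0.106: 0, 0.11: 0, 0.114: 0, 0.118: 0, 0.122: 0}
```

View pics/v5.png

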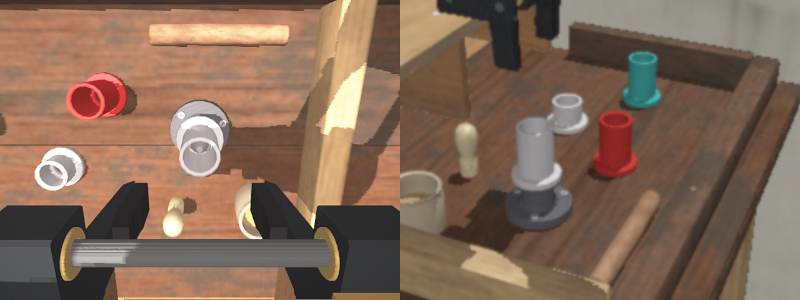

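The tall hub stands on the spindle at (200,140) on the left and (535,155) on the right. Its rim is at z ≈ 0.100 and its flange top at ≈ 0.048, so it is fully home. The arm is clear and everything else is untouched.

jog_arm([
  [0,0,0,0,0,0,0.3],
  [0,0,0,0,0,0,0.3],
])

```text
time_s: 10.13
position: [0.5086, -0.0898, 0.3351]
tool_rot: [-0.001, 1.0, 0.0, -0.001]
force: [-1.3, -0.0, -0.2]
finger_gap: 0.0616
finger_force: 0.0
```

```bash
python3 -c "
from cell import env
print(env.hand_in())"
```

```text
the job is handed in; nothing more can be done
None
```

The tall bare hub is on the spindle, pressed past the balls with its flange on the shoulder (rim measured at 100 mm, as expected when fully home), and released; the short hub was left alone, and I handed the job in at about 10 s (no verdict was returned).

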